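# Rack the rinsed cutting board

## Robot

A 6-joint arm with a two-finger parallel gripper is mounted at the origin on the work surface. World frame = base frame: x ahead of the robot, y to its left, z up, the work surface at z = 0. Lengths are in mm, angles in rad, forces in N, time in s.
With the tool pointing down it reaches from about 275 to 850 mm from the base axis. Payload 5.2 kg.
Tool frame: the origin (TCP) lies at the very end of the fingers, on their centre line; the grasp point (between the pads) lies 19 mm behind it; z points along the fingers, x is the direction in which the jaws open and shut, and the axes are right-handed (so a half turn about z gives the same grasp; the last joint's range is limited). The gripper opens to 85 mm and grips with 20 to 120 N. Pads are 22 mm wide; open, the fingers measure 114 mm over their backs; the gripper's body (76 mm by 85 mm) begins 54 mm behind the grasp point. The pads swing forward as they close: fully open they stand 13 mm farther back than shut.
Start: joints at [-1.375, 0.259, 1.535, -0, 1.348, -0.203], TCP at [213.593, -506.836, 231.31] pointing down, gripper open.
Joint ranges: [-3.14, 3.14], [-0.91, 2.08], [0.19, 2.58], [-1.22, 4.36], [0.22, 2.71], [-3.12, 3.12]. Speed limits (rad/s): [2.57, 2.57, 3.14, 3.14, 3.14, 3.14].

## Interface

Orientations are given as a unit quaternion [w, x, y, z].
In Python, from rig import robot, imaging, search_frame, spot_point gives the robot as it stands.
- The arm moves only by the tool arm_command, never from a script. Its argument "series" is a list of rows, each a list of 2 entries, a list of its own where there are three numbers: the shift along the world's x, y, z in mm, then the turn about the world's z in degrees. A call has 1 to 8 rows; each row shifts and turns the commanded pose from where the row before left it; what a row does not reach is not made up. A row lasts 1/12 s, in which the tool goes at most 41.7 mm and 7.16 degrees, less where a joint would pass 70% of its speed; a pose out of reach is approached as far as the arm can. A call with a gripper value outside its range is refused whole. "jaw" is the finger opening in mm, from 0 to 85.4, set as the call begins (left out, the last holds). The fingers move at their own pace and stop on an object; "newtons" is the grip in N (left out, the last holds). Time passes only in rows, so rows that do not move let the fingers close. It gives the time, the measured TCP pose, the force and the opening at its end, in the units of the state.
- robot.get_obs(): the state, without advancing time (a new reading comes with each control period).
- imaging.grab_frame(name): name is "side" or "top" or "wrist"; returns the picture (420x560x3 uint8, red, green, blue); there is no depth.
- imaging.camera_params(name): a dict with "intrinsics" (3x3 intrinsics, pixels), "camera_from_world" (4x4, takes a point from world to camera coordinates). Camera axes: x right, y down, z forward; pixel columns grow to the right and rows downward; lengths in mm; the calibration is good to about 2 mm. The wrist camera is an equidistant fisheye: a pixel r from the principal point sees the ray r / f radians off the axis. A picture is of the moment at which its call begins: read the wrist's pose just before it. camera_params takes no time and is no camera call; for the wrist camera it gives the pose at the moment of the call.
- robot.job_done(): hands the job in, once; it reports no verdict.
Trained networks look in the newest picture that a camera, given by its name, has taken for a name from the list of things; names that differ only in an ending like _2 or _b are one class to them, and where a whole thing is asked for, a point or a joint stands for the part that bears it (a point fixed in the world has none). Each returns a list of dicts, best first, with "confidence" (0 to 1); they miss things now and then, are a little off and sometimes report something else, mostly with a low value. They report only what shows in the picture. A call takes as long as a camera call.
- search_frame(label, camera): "bbox" ([left, top, right, bottom] in pixels, round what is visible of it).
- spot_point(label, camera): "centre" ([column, row] in pixels: a listed point, or the origin of a listed thing).
The state is a dict: "clock": time; "q": joint angles; "qd": joint speeds; "tau": joint torques, N m; "ee_pos": TCP position; "tool_rot": TCP orientation; "force": force on the tool from outside, world axes, zero at the start; "moment": the same for the moment, N m; "grip_width": finger opening in mm.
Only numpy, scipy, OpenCV 4.12 (cv2) and the standard library are available. Lean on these libraries where they do the work, as an engineer would, in place of code of your own. Each camera call takes 0.05 s, during which the arm holds its last target.

## Task

Take the yellow cutting board out of the draining stand and stand it upright on a long edge in the rack slot with the yellow tags, lowered right down onto the slot's floor and centred between its two tags. Do not let it drop, and leave the green and blue boards and everything else where they are.

Things in the scene. Friction and masses are not known exactly. Their poses are not given: they have to be found in the camera images.
- yellow_board: The board to put away: yellow plastic, 180 x 150 x 12 mm, 0.25 to 0.4 kg. Origin at its centre; x is normal to its faces, y runs along its 180 mm long edges, z along its 150 mm height, towards the edge that is up at the start. It starts in the stand on a long edge, leaning 28 degrees from vertical, top edge nearer the robot: z points up and back. The upper 55 mm of both faces is free for gripping.
- stand: Grey and aluminium draining stand (fixed), base 170 x 190 mm, 110 mm high. Origin on the table under its middle; x away from the robot at yaw 0, y along its ledge. The back rest reaches 88 mm up the board; the board's lower edge stands on a ledge behind a 12 mm lip: draw it out along its own z by 15 mm or more before turning it. Stand and rack may swap sides.
- rack: Board rack (fixed): white base 190 x 300 mm, floor 12 mm above the table, six hoops of 6 mm steel wire forming three parallel slots. Origin on the table under its middle. Slots run along y, at x = -55, 0, +55 mm. Hoops span y = -60 to 60 mm, tops 110 mm above the table. A slot is 20 mm wide inside up to 82 mm above the table, then flares to 32 mm.
- yellow_tag: The slot marked yellow: two flat yellow tags (36 x 26 mm) on the rack's base, one at each end of this slot, 135 mm either side of its middle. The origin is the middle of the slot's floor, 12 mm above the table, midway between the hoops; y runs along the slot, x across it, z up. The tagged slot can be any of the three.
- green_tag: The slot marked green, laid out in the same way; the green board stands in it.
- blue_tag: The slot marked blue, laid out in the same way; the blue board stands in it.
- green_board: Bystander: smaller green board 150 x 100 x 12 mm, loose, standing on edge in the green slot, top 112 mm above the table; origin at its centre, x normal to its faces, z up.
- blue_board: Bystander: smaller blue board, same size and layout, standing in the blue slot.
- potato_c: Bystander: sweet potato 110 mm long, 46 mm thick, lying on the table to the robot's left; origin under its middle.
- sanitiser: Bystander: white bottle with blue cap, 68 mm across, 190 mm high, standing on the right of the table; origin at the centre of its underside.
- cup: Bystander: orange cup 80 mm across, 100 mm high, standing on the left of the table; origin at the centre of its underside.

How it is judged (in metres and radians):
On the way:
1. the yellow board is held in the fingers, lifted clear of the stand (its centre more than 150 mm above the table) (height (world z) of yellow_board above 0.15 m and contact force between the fingers and yellow_board above 1 N and contact force between yellow_board and stand below 0.1 N), for 0.2 s.
At the end, for the whole second after the job is handed in: The yellow board rests in the yellow-tagged slot: its centre within 10 mm across and 30 mm along of the slot's middle and 69 to 82 mm above the slot's floor (a long edge on the floor), its length within about 8 degrees of the slot's direction, its faces within about 10 degrees of vertical, at rest (x of yellow_board in the frame of yellow_tag between -0.01 and 0.01 m and y of yellow_board in the frame of yellow_tag between -0.03 and 0.03 m and z of yellow_board in the frame of yellow_tag between 0.069 and 0.082 m and angle between the y axis of yellow_board and the y axis of yellow_tag, either way round below 0.15 rad and angle between yellow_board's own x axis and vertical between 1.39 and 1.75 rad and linear speed of yellow_board below 0.04 m/s and angular speed of yellow_board below 0.5 rad/s); the robot touches nothing.
It fails at once if the green or blue board is shifted more than 25 mm or lifted out (distance of any of green_board, blue_board from where it was at the start of the episode above 0.025 m).
It fails at once if another thing on the table is shifted more than 40 mm (distance of any of potato_c, sanitiser, cup from where it was at the start of the episode above 0.04 m).
It fails at once if the yellow board is let fall (moves faster than 0.7 m/s while no finger touches it) (linear speed of yellow_board above 0.7 m/s and contact force between the fingers and yellow_board below 0.05 N).
It also fails if it takes over 40 s, if anything falls off the work surface, if the arm or the gripper's body presses on something with over 40 N, if the wrist force passes 120 N, or if a joint passes its speed limit or range.

## Working session

There is one attempt and no reset: what is moved stays moved. The work goes in short steps, Python scripts to look and compute and a tool call to move; the robot and the scene stay as the last step left them, time stands still between calls to the robot, and variables do not carry over. Pictures are saved under pics/ and viewed, and the job is handed in when it is done.

Besides the shell and the picture viewer there is one more tool, called after ">>>" in YAML: its name, and indented under it one key for each argument. arm_command: Moves the arm, as the interface text tells. Its arguments: {"type":"object","properties":{"series":{"type":"array"},"jaw":{"type":"number"},"newtons":{"type":"number"}},"required":["series"]}

```bash
ls; mkdir -p pics; cat > h.py <<'E'
import numpy as np, cv2
from rig import robot, imaging, search_frame, spot_point
def snap(cam,name):
    p=imaging.camera_params(cam); im=imaging.grab_frame(cam)
    cv2.imwrite(f'pics/{name}.png',im[:,:,::-1]); return im,p
def ray(p,uv,fish=False):
    K=np.array(p['intrinsics']);T=np.array(p['camera_from_world'])
    x=(uv[0]-K[0,2])/K[0,0];y=(uv[1]-K[1,2])/K[1,1]
    if fish:
        r=np.hypot(x,y);d=np.array([np.sin(r)*x/max(r,1e-9),np.sin(r)*y/max(r,1e-9),np.cos(r)])
    else: d=np.array([x,y,1.])
    R=T[:3,:3];return -R.T@T[:3,3],R.T@(d/np.linalg.norm(d))
def plane(p,uv,z,fish=False):
    o,d=ray(p,uv,fish);return o+d*(z-o[2])/d[2]
def tri(rs):
    A=np.zeros((3,3));b=np.zeros(3)
    for o,d in rs:
        M=np.eye(3)-np.outer(d,d);A+=M;b+=M@o
    x=np.linalg.solve(A,b);return x,[np.linalg.norm((np.eye(3)-np.outer(d,d))@(x-o)) for o,d in rs]
def proj(p,X):
    K=np.array(p['intrinsics']);T=np.array(p['camera_from_world'])
    c=T[:3,:3]@np.asarray(X,float)+T[:3,3];return (K@(c/c[2]))[:2]
E
python3 - <<'E'
from h import *
np.set_printoptions(precision=1,suppress=True)
print(robot.get_obs())
for c in ['side','top','wrist']:
    im,p=snap(c,c+'0');print(c,p['intrinsics'],p['camera_from_world'])
    for l in ['yellow_board','stand','rack','yellow_tag','green_tag','blue_tag','green_board','blue_board']:
        print(l,[(np.round(d['centre']),round(d['confidence'],2)) for d in spot_point(l,c)][:3]) if c!='wrist' else 0
E
```

```text
pics
{'clock': 0.0, 'q': array([-1.4,  0.3,  1.5,  0. ,  1.3, -0.2]), 'qd': array([ 0.,  0., -0.,  0., -0.,  0.]), 'tau': array([  0. , -44.6, -29.1,  -0. ,   0. ,   0. ]), 'ee_pos': array([ 213.5, -506.3,  230.5]), 'tool_rot': array([-0. ,  0.8, -0.6, -0. ]), 'force': array([ 0.4,  0.3, -0.6]), 'moment': array([0.1, 0. , 0. ]), 'grip_width': 85.17490232048124}
side [[424.1   0.  280.7]
 [  0.  424.1 209.1]
 [  0.    0.    1. ]] [[   0.9   -0.4   -0.  -417.8]
 [  -0.2   -0.4   -0.9  184.8]
 [   0.4    0.8   -0.5 1350. ]
 [   0.     0.     0.     1. ]]
yellow_board [(array([342., 225.]), 0.73)]
stand [(array([343., 252.]), 0.77)]
rack []
yellow_tag []
green_tag []
blue_tag [(array([346., 226.]), 0.41)]
green_board []
blue_board [(array([262., 190.]), 0.44)]
top [[525.7   0.  275.3]
 [  0.  525.7 209.4]
 [  0.    0.    1. ]] [[  -0.    -1.    -0.    27.6]
 [  -1.     0.    -0.1  501.7]
 [   0.1    0.    -1.  1451.5]
 [   0.     0.     0.     1. ]]
yellow_board [(array([353., 168.]), 0.71)]
stand [(array([349., 180.]), 0.81)]
rack [(array([207., 197.]), 0.96)]
yellow_tag []
green_tag []
blue_tag []
green_board [(array([201., 174.]), 0.77)]
blue_board [(array([205., 215.]), 0.61)]
wrist [[325.2   0.  283.2]
 [  0.  325.2 211.1]
 [  0.    0.    1. ]] [[   0.4   -0.9   -0.  -549.7]
 [  -0.9   -0.4    0.3  -41.8]
 [  -0.3   -0.1   -0.9  379.8]
 [   0.     0.     0.     1. ]]
```

View pics/top0.png

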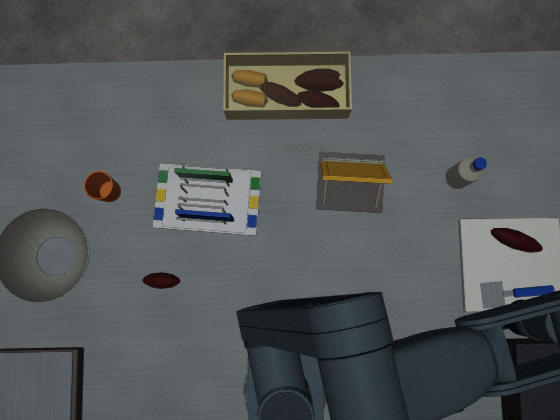

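View pics/side0.png

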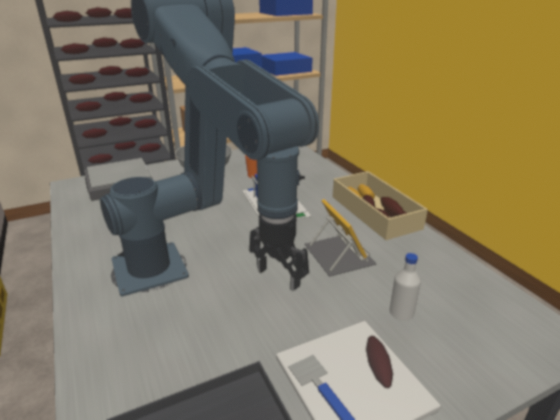

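View pics/wrist0.png

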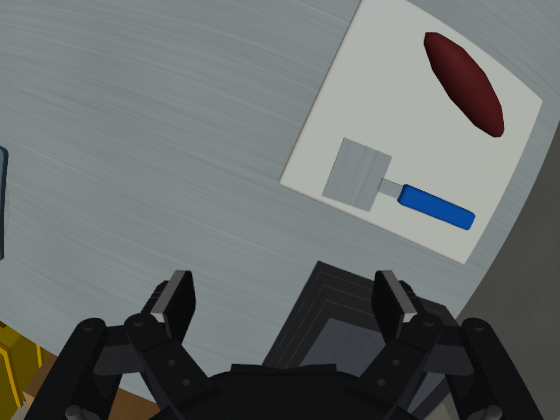

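The pictures show the yellow board in the stand on the right (top view, top edge near row 170, columns 322–390). The rack is on the left. Its yellow tags, at (161,196) and (254,201), mark the middle slot, with green on the far side and blue on the near side.

```bash
python3 - <<'E'
from h import *
np.set_printoptions(precision=1,suppress=True)
im=cv2.imread('pics/top0.png');p=imaging.camera_params('top')
hsv=cv2.cvtColor(im,cv2.COLOR_BGR2HSV)
m=cv2.inRange(hsv,(18,120,90),(32,255,255))
n,l,s,c=cv2.connectedComponentsWithStats(m)
for i in range(1,n):
    if s[i,4]>20: print(s[i],c[i],plane(p,c[i],12), cv2.minAreaRect(np.argwhere(l==i)[:,::-1].astype(np.float32)))
for nme,r in [('g',((45,90,40),(85,255,255))),('b',((105,120,60),(125,255,255)))]:
    m=cv2.inRange(hsv,*r);n,l,s,c=cv2.connectedComponentsWithStats(m)
    for i in range(1,n):
        if s[i,4]>20: print(nme,s[i],c[i],plane(p,c[i],12))
o=robot.get_obs();q=o['tool_rot'];print('yaw',np.degrees(2*np.arctan2(q[2],q[1])),q)
big=cv2.resize(im[140:250,140:400],None,fx=3,fy=3,interpolation=cv2.INTER_CUBIC);cv2.imwrite('pics/topz.png',big)
for uv in [(318,152),(385,155),(383,213),(317,211)]: print(plane(p,uv,0))
E
```

```text
[232  70  34  15 388] [248.6  76.8] [905.5  88.1  12. ] ((248.058837890625, 76.76470947265625), (32.49977493286133, 14.067066192626953), 14.03624439239502)
[233  90  33  16 394] [249.1  96.7] [843.6  87.7  12. ] ((248.48077392578125, 96.59614562988281), (31.77081298828125, 13.924245834350586), 11.309932708740234)
[ 321  161   72   23 1214] [355.5 172. ] [ 609.1 -217.1   12. ] ((356.4834289550781, 171.81491088867188), (72.00559997558594, 19.02629852294922), 3.012787342071533)
[156 189  10  13 107] [160.3 194.6] [556.  348.4  12. ] ((160.29232788085938, 194.6615447998047), (8.6824312210083, 12.155404090881348), 7.125016689300537)
[249 196  10  13 108] [253.3 201.8] [528.8  80.   12. ] ((253.18902587890625, 201.79876708984375), (8.724091529846191, 12.147468566894531), 6.34019136428833)
g [175 168  54   8 216] [202.1 171.8] [620.3 227.4  12. ]
g [158 171  10  12  96] [162.4 176.3] [609.9 342.9  12. ]
g [251 177   9  13 104] [254.9 183.1] [583.5  74.3  12. ]
b [475 157  12  12 112] [480.3 162.8] [ 627.6 -577.8   12. ]
b [154 208   9  12 100] [158.2 213.6] [500.9 354.2  12. ]
b [175 209  56   9 237] [202.5 213.1] [499.2 226.3  12. ]
b [247 215  10  12 105] [251.6 220.5] [474.7  85.5  12. ]
b [514 286  40  11 322] [533.2 290.8] [ 259.6 -697.6   12. ]
yaw -67.14930242420576 [ 0.   0.8 -0.6 -0. ]
[ 674.  -111.6    0. ]
[ 660.2 -307.1    0. ]
[ 489.4 -292.9    0. ]
[ 499.5 -103.2    0. ]
```

View pics/topz.png

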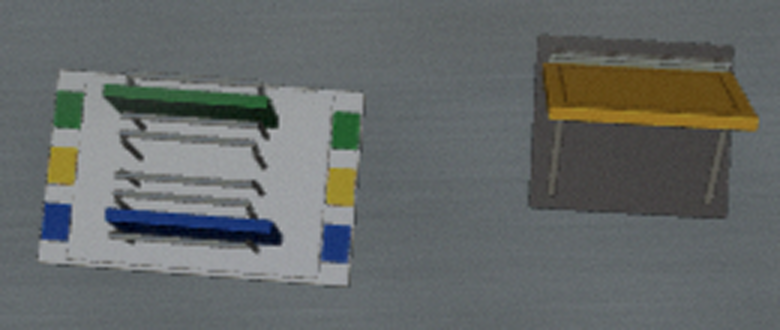

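>>> arm_command:
  series:
    - [[20,28,10],5]
    - [[20,28,10],5]
    - [[20,28,10],5]
    - [[25,28,10],5]
    - [[25,28,10],5]
    - [[25,28,10],5]
    - [[25,28,10],5]
    - [[25,28,10],5]

```text
clock: 1.62
ee_pos: [399.5, -281.3, 312.1]
tool_rot: [0.0, 0.973, -0.233, 0.0]
force: [0.1, -0.2, 0.3]
grip_width: 85.6
```

>>> arm_command:
  series:
    - [[25,25,8],5]
    - [[25,25,8],5]
    - [[20,20,8],5]
    - [[15,15,6],5]
    - [[0,0,0],2]

```text
clock: 2.03
ee_pos: [486.4, -194.9, 342.7]
tool_rot: [-0.0, 0.999, -0.041, 0.002]
force: [-0.6, -0.4, 0.1]
grip_width: 85.4
```

```bash
python3 - <<'E'
from h import *
np.set_printoptions(precision=1,suppress=True)
o=robot.get_obs();q=o['tool_rot'];print(o['ee_pos'],'yaw',np.degrees(2*np.arctan2(q[2],q[1])),o['q'],o['clock'])
for c in ['wrist','side']:
    im,p=snap(c,c+'1');np.save(f'{c}1.npy',p['camera_from_world'])
    print(c,np.array(p['camera_from_world']))
    print([(np.round(d['centre']),round(d['confidence'],2)) for d in spot_point('yellow_board',c)][:3])
E
```

```text
[ 486.4 -194.9  342.7] yaw -4.6514371958853555 [-0.6  0.2  1.4  0.   1.6 -0.5] 2.0333
wrist [[   1.    -0.1    0.  -500.8]
 [  -0.1   -0.9    0.3 -222.6]
 [  -0.    -0.3   -0.9  435.7]
 [   0.     0.     0.     1. ]]
[(array([373., 174.]), 0.78)]
side [[   0.9   -0.4   -0.  -417.8]
 [  -0.2   -0.4   -0.9  184.8]
 [   0.4    0.8   -0.5 1350. ]
 [   0.     0.     0.     1. ]]
[(array([345., 228.]), 0.62), (array([405., 311.]), 0.53)]
```

View pics/wrist1.png

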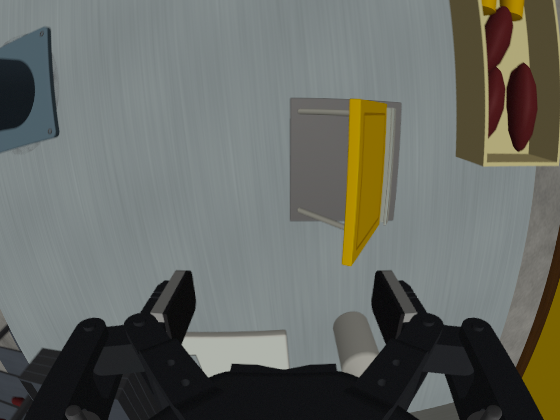

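View pics/side1.png

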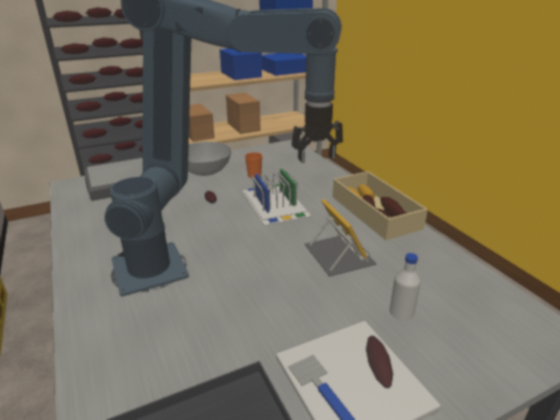

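The wrist view shows the board's light top edge (about columns 342–362, rows 98–265) with its far face darker. The side view shows the leaning board at (345,228) and both bystander boards clear of the arm. I'll zoom in for the corners.

```bash
python3 - <<'E'
import cv2,numpy as np
def z(n,x0,y0,w,h,f):
    im=cv2.imread(f'pics/{n}.png')[y0:y0+h,x0:x0+w];return cv2.resize(im,None,fx=f,fy=f,interpolation=cv2.INTER_CUBIC)
a=z('wrist1',330,85,80,195,3);b=z('top0',315,150,85,40,6);c=z('side1',310,190,70,85,4)
H=600;out=np.zeros((600,800,3),np.uint8)
out[:585,:240]=a;out[:240,250:760]=b;out[250:590,250:530]=c
cv2.imwrite('pics/z1.png',out)
E
```

```text
(no output)
```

View pics/z1.png

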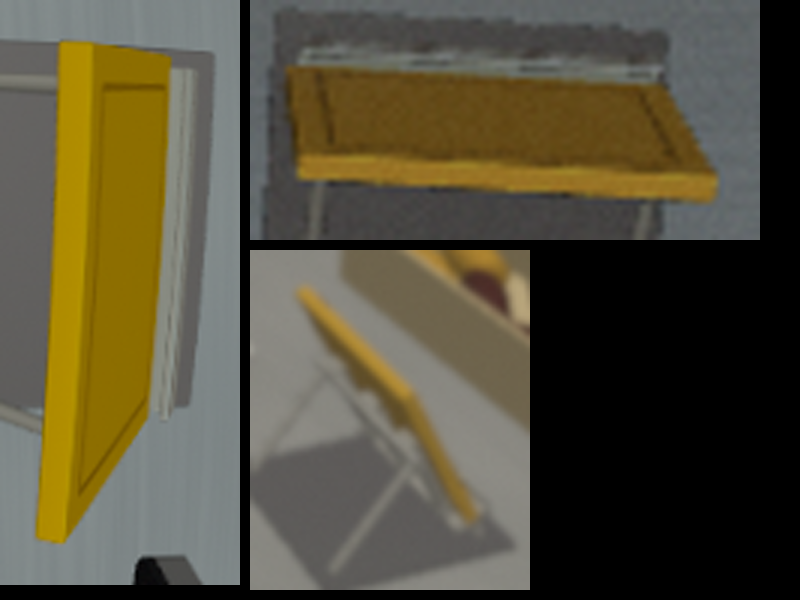

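```bash
python3 - <<'E'
from h import *
from scipy.optimize import least_squares
np.set_printoptions(precision=1,suppress=True)
pw=dict(imaging.camera_params('wrist'));pw['camera_from_world']=np.load('wrist1.npy')
pt=imaging.camera_params('top');ps=imaging.camera_params('side')
W=dict(LN=(350,99),LF=(361.7,100.3),RN=(342.3,264.3),RF=(351,265.7))
T=dict(LN=(323.3,179.7),RN=(392.5,183.3),LF=(323.3,175.8),RF=(392.8,179.2))
S=dict(RF=(350,225),BR=(366.2,257))
for k in W: print(k,*tri([ray(pw,W[k],True),ray(pt,T[k])]))
loc=dict(LN=(-6,90,75),LF=(6,90,75),RN=(-6,-90,75),RF=(6,-90,75),BR=(6,-90,-75))
def pts(v,tilt=None):
    y,t=v[3],v[4];z=np.array([-np.sin(t)*np.cos(y),-np.sin(t)*np.sin(y),np.cos(t)]);Y=np.array([-np.sin(y),np.cos(y),0]);X=np.cross(Y,z)
    return {k:v[:3]+X*a+Y*b+z*c for k,(a,b,c) in loc.items()}
def f(v):
    P=pts(v);r=[]
    for p,O,fi in((pw,W,1),(pt,T,0),(ps,{'RF':S['RF']},0)):
        for k in O:
            o,d=ray(p,O[k],fi);e=P[k]-o;r+=list((e-d*(e@d)))
    r.append((v[4]-np.radians(28))*100);return r
s=least_squares(f,[560,-200,100,-.05,.48]);v=s.x;print(v[:3],np.degrees(v[3:]),np.sqrt(np.mean(np.square(s.fun))));P=pts(v)
print(np.round(s.fun,1))
y,t=v[3],v[4];z=np.array([-np.sin(t)*np.cos(y),-np.sin(t)*np.sin(y),np.cos(t)]);print('top mid',v[:3]+75*z,'z',z)
for k in P: print(k,P[k])
E
```

```text
LN [ 557.2 -110.2  173.3] [np.float64(0.24561430122857808), np.float64(0.24561430122871317)]
LF [ 569.7 -111.5  165.8] [np.float64(0.5906269557124941), np.float64(0.5906269557126727)]
RN [ 546.  -290.1  160.9] [np.float64(0.10587536382328273), np.float64(0.10587536382323887)]
RF [ 555.5 -290.4  165.6] [np.float64(0.4441730236494526), np.float64(0.4441730236497201)]
[ 592.3 -203.1   98. ] [-4.7 28.1] 0.8496621603419037
[-0.2 -0.1 -0.  -0.1  0.8 -0.  -1.2  0.2 -0.3  0.2 -0.6  0.4 -0.5  1.1
 -0.2 -1.4  0.4 -0.4  0.9  0.2  0.2 -0.6 -0.2 -0.1  3.  -1.9  0.5  0.1]
top mid [ 557.2 -200.2  164.2] z [-0.5  0.   0.9]
LN [ 559.3 -110.1  161.4]
LF [ 569.8 -111.   167.1]
RN [ 544.5 -289.5  161.4]
RF [ 555.1 -290.4  167.1]
BR [ 625.4 -296.1   34.7]
```

Checks out: the lower edge is at about 32 mm, the tilt is 28°, the length is about 180 mm, and the yaw is -4.7°, the same as the tool. I'm moving above it and down.

>>> arm_command:
  series:
    - [[40,-2.5,0],0]
    - [[40,-2.5,0],0]
    - [[0,0,-40],0]
    - [[0,0,-40],0]
    - [[0,0,-40],0]
    - [[0,0,-30],0]
    - [[0,0,-20],0]
    - [[0,0,0],0]
  jaw: 85

```text
clock: 2.9
ee_pos: [559.9, -202.1, 165.6]
tool_rot: [-0.002, 0.999, -0.046, -0.005]
force: [-0.8, -0.2, -0.5]
grip_width: 85.2
```

```bash
python3 - <<'E'
from h import *
np.set_printoptions(precision=1,suppress=True)
o=robot.get_obs();q=o['tool_rot'];print(o['ee_pos'],'yaw',np.degrees(2*np.arctan2(q[2],q[1])),o['q'],o['clock'])
snap('wrist','wrist2');snap('side','side2')
a=cv2.imread('pics/wrist2.png');b=cv2.imread('pics/side2.png')[150:290,260:430]
cv2.imwrite('pics/side2z.png',cv2.resize(b,None,fx=4,fy=4,interpolation=cv2.INTER_CUBIC))
E
```

```text
[ 559.9 -202.1  165.6] yaw -5.31527442801272 [-0.5  0.4  1.5 -0.   1.3 -0.4] 2.9
```

View pics/wrist2.png

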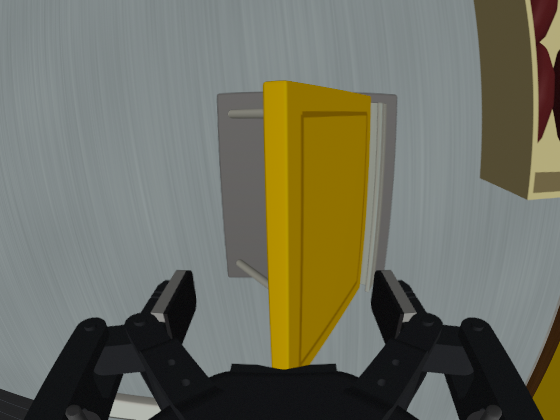

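View pics/side2z.png

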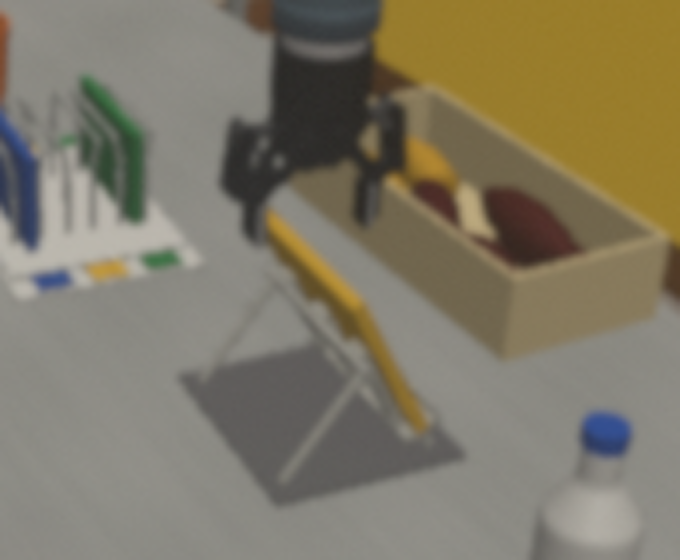

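>>> arm_command:
  series:
    - [[4,1,-12],0.6]
    - [[2,1,-12],0]
    - [[0,0,-10],0]
    - [[0,0,0],0]
    - [[0,0,0],0]
  jaw: 60

```text
clock: 3.42
ee_pos: [569.2, -200.5, 136.6]
tool_rot: [-0.0, 0.999, -0.04, -0.001]
force: [0.3, -0.7, -0.2]
grip_width: 59.9
```

>>> arm_command:
  series:
    - [[-3,0,-6],0]
    - [[0,0,0],0]
    - [[0,0,0],0]
  jaw: 40

```text
clock: 3.67
ee_pos: [566.3, -200.7, 131.3]
tool_rot: [-0.0, 0.999, -0.04, -0.0]
force: [-0.5, -0.7, -0.1]
grip_width: 40.0
```

```bash
python3 - <<'E'
from h import *
np.set_printoptions(precision=1,suppress=True)
o=robot.get_obs();q=o['tool_rot'];print(o['ee_pos'],'yaw',np.degrees(2*np.arctan2(q[2],q[1])),o['q'],o['clock'])
snap('wrist','wrist3');snap('side','side3')
b=cv2.imread('pics/side3.png')[150:290,260:430]
cv2.imwrite('pics/side3z.png',cv2.resize(b,None,fx=4,fy=4,interpolation=cv2.INTER_CUBIC))
E
```

```text
[ 566.3 -200.7  131.3] yaw -4.555774380509002 [-0.5  0.4  1.5 -0.   1.2 -0.4] 3.6667
```

View pics/wrist3.png

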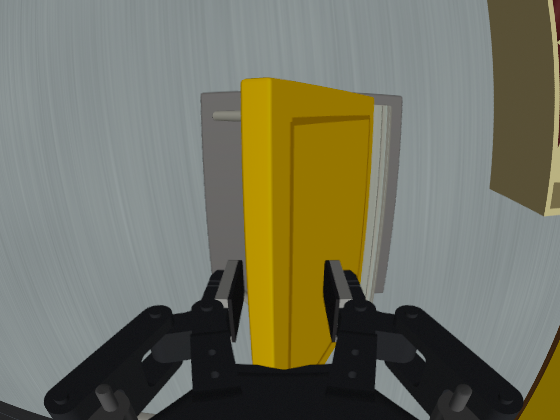

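View pics/side3z.png

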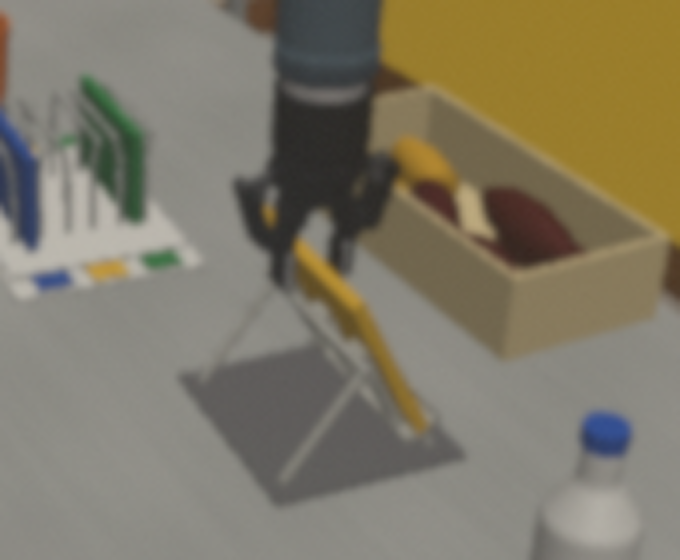

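The fingers straddle the upper part of the board, with the pads at columns 240 and 330. I'll close gently.

>>> arm_command:
  series:
    - [[0,0,0],0]
    - [[0,0,0],0]
    - [[0,0,0],0]
    - [[0,0,0],0]
  jaw: 10
  newtons: 25

```text
clock: 4.1
ee_pos: [568.3, -201.2, 133.0]
tool_rot: [0.001, 0.999, -0.04, 0.002]
force: [0.8, 1.1, 4.4]
grip_width: 28.0
```

```bash
python3 - <<'E'
from h import *
np.set_printoptions(precision=1,suppress=True)
o=robot.get_obs();print(o['ee_pos'],o['force'],o['moment'],o['grip_width'],o['clock'])
snap('side','side4')
b=cv2.imread('pics/side4.png')[150:290,260:430]
cv2.imwrite('pics/side4z.png',cv2.resize(b,None,fx=4,fy=4,interpolation=cv2.INTER_CUBIC))
E
```

```text
[ 568.3 -201.2  133. ] [0.8 1.1 4.4] [ 0.2 -0.6  0. ] 28.02523724019705 4.1
```

View pics/side4z.png

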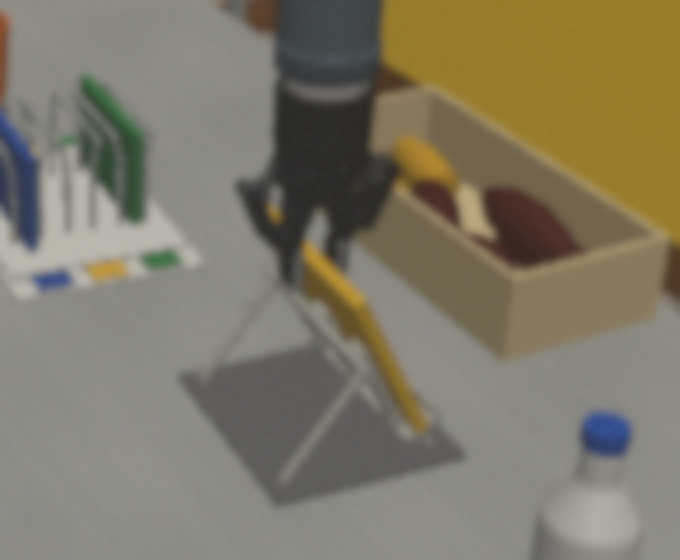

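>>> arm_command:
  series:
    - [[-2.5,0.2,4.5],0]
    - [[-4.7,0.4,8.8],0]
    - [[-4.7,0.4,8.8],0]
    - [[0,0,0],0]

```text
clock: 4.48
ee_pos: [557.3, -200.7, 156.0]
tool_rot: [0.001, 0.999, -0.04, 0.004]
force: [4.0, 0.8, 4.2]
grip_width: 27.5
```

```bash
python3 - <<'E'
from h import *
np.set_printoptions(precision=1,suppress=True)
o=robot.get_obs();print(o['ee_pos'],o['force'],o['moment'],o['grip_width'],o['clock'])
snap('side','side5')
b=cv2.imread('pics/side5.png')[150:290,260:430]
cv2.imwrite('pics/side5z.png',cv2.resize(b,None,fx=4,fy=4,interpolation=cv2.INTER_CUBIC))
E
```

```text
[ 557.3 -200.7  156. ] [4.  0.8 4.2] [ 0.  -1.4  0. ] 27.549000283414422 4.4833
```

View pics/side5z.png

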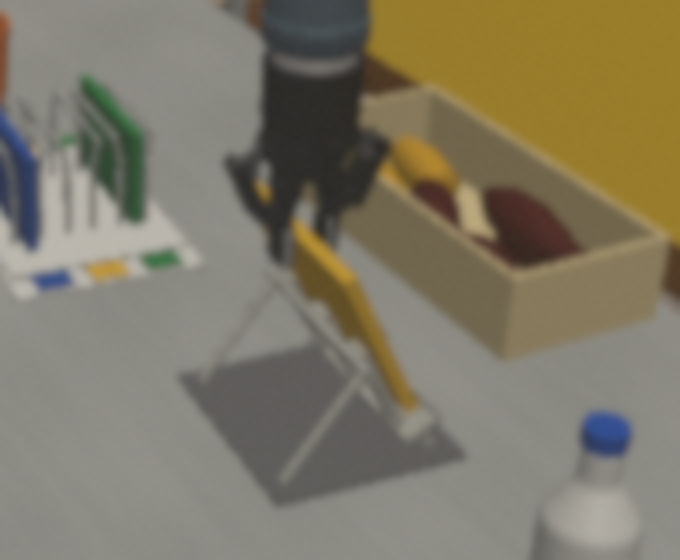

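The board has slid out with the fingers and its lower edge is above the lip. A little more along its own z, then straight up, so the pads turn it upright as the rest falls away.

>>> arm_command:
  series:
    - [[-4.7,0.4,8.8],0]
    - [[0,0,10],0]
    - [[0,0,12],0]
    - [[0,0,14],0]
    - [[0,0,14],0]
    - [[0,0,14],0]
    - [[0,0,0],0]

```text
clock: 5.12
ee_pos: [550.2, -199.8, 228.1]
tool_rot: [0.001, 0.999, -0.04, 0.0]
force: [3.1, -0.8, -1.0]
grip_width: 11.7
```

```bash
python3 - <<'E'
from h import *
np.set_printoptions(precision=1,suppress=True)
o=robot.get_obs();print(o['ee_pos'],o['force'],o['moment'],o['grip_width'],o['clock'])
snap('side','side6')
b=cv2.imread('pics/side6.png')[130:270,240:410]
cv2.imwrite('pics/side6z.png',cv2.resize(b,None,fx=4,fy=4,interpolation=cv2.INTER_CUBIC))
E
```

```text
[ 550.2 -199.8  228.1] [ 3.1 -0.8 -1. ] [ 0.   0.2 -0. ] 11.737831478493124 5.1167
```

View pics/side6z.png

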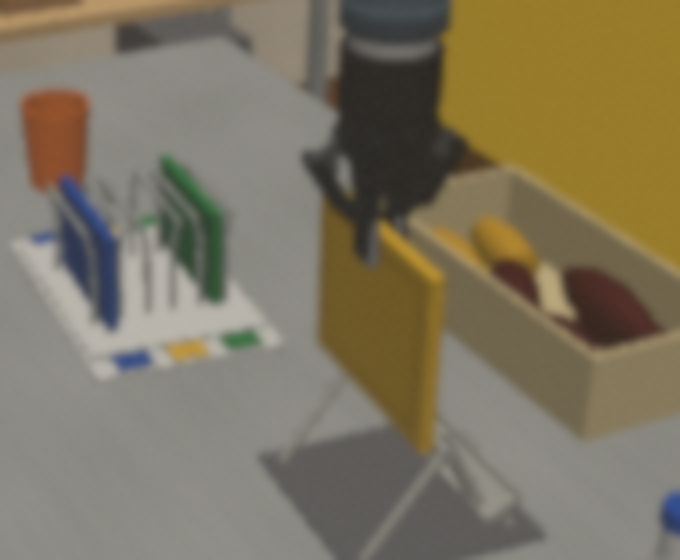

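It's upright and flat in the pads (opening 11.7 mm). I'll firm the grip, lift, and travel to the rack.

>>> arm_command:
  series:
    - [[0,0,0],0]
    - [[0,0,20],0]
    - [[0,0,30],0]
    - [[0,0,20],0]
    - [[0,15,0],-0.6]
    - [[0,25,0],-0.6]
    - [[0,35,0],0]
    - [[0,35,0],0]
  newtons: 60

```text
clock: 5.83
ee_pos: [548.6, -88.8, 293.8]
tool_rot: [-0.001, 0.999, -0.051, -0.002]
force: [0.5, 0.5, -3.0]
grip_width: 11.0
```

>>> arm_command:
  series:
    - [[-1,38,0],0]
    - [[-1,38,0],0]
    - [[-1,38,0],0]
    - [[-1,38,0],0]
    - [[-1,38,0],0]
    - [[-1,35,0],0]
    - [[-1,30,0],0]
    - [[0,25,0],0]

```text
clock: 6.5
ee_pos: [541.1, 192.8, 293.9]
tool_rot: [0.0, 0.999, -0.049, -0.002]
force: [0.6, 0.0, -4.3]
grip_width: 11.2
```

>>> arm_command:
  series:
    - [[0,15,0],0]
    - [[0,8,0],0]
    - [[0,0,0],0]
    - [[0,0,0],0]

```text
clock: 6.83
ee_pos: [542.5, 213.0, 294.9]
tool_rot: [0.001, 0.999, -0.05, -0.001]
force: [0.5, 0.7, -4.4]
grip_width: 11.3
```

```bash
python3 - <<'E'
from h import *
np.set_printoptions(precision=1,suppress=True)
o=robot.get_obs();q=o['tool_rot'];print(o['ee_pos'],'yaw',np.degrees(2*np.arctan2(q[2],q[1])),o['force'],o['moment'],o['grip_width'],o['clock'])
for c in['wrist','side','top']:
    im,p=snap(c,c+'7');np.save(c+'7.npy',p['camera_from_world'])
E
```

```text
[542.5 213.  294.9] yaw -5.725396819021382 [ 0.5  0.7 -4.4] [0. 0. 0.] 11.256045646728923 6.8333
```

View pics/wrist7.png

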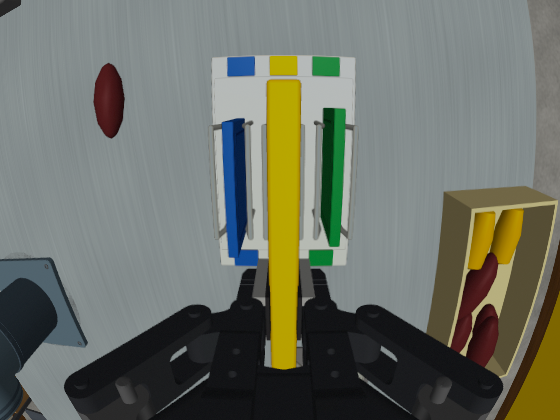

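View pics/side7.png

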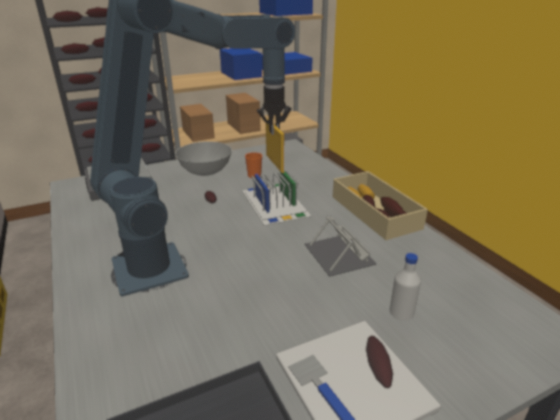

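View pics/top7.png

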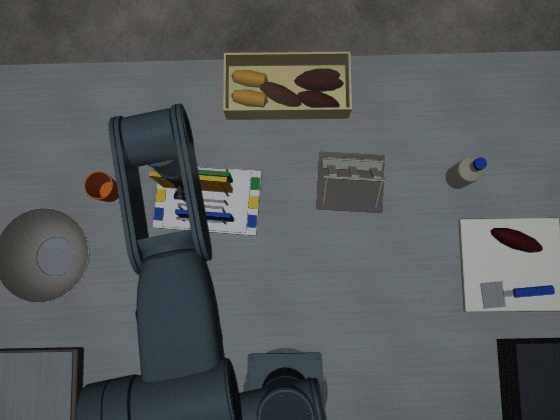

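```bash
python3 - <<'E'
from h import *
np.set_printoptions(precision=1,suppress=True)
p=dict(imaging.camera_params('wrist'));p['camera_from_world']=np.load('wrist7.npy')
im=cv2.imread('pics/wrist7.png');hsv=cv2.cvtColor(im,cv2.COLOR_BGR2HSV)
m=cv2.inRange(hsv,(18,120,90),(32,255,255));n,l,s,c=cv2.connectedComponentsWithStats(m)
for i in range(1,n):
    if s[i,4]>50: print(s[i],c[i])
print('tag',plane(p,(283.5,66),12,1))
for r in (85,120,160,200):
    cc=np.where(l[r]==l[150,284])[0];cc=cc[(cc>250)&(cc<320)];print(r,cc.min(),cc.max())
for z in (320,328,336): print(z,plane(p,(267,81),z,1),plane(p,(300.5,81),z,1))
ax=np.array([0.1008,.995]);
cv2.imwrite('pics/w7z.png',cv2.resize(im[50:280,200:370],None,fx=2.6,fy=2.6,interpolation=cv2.INTER_CUBIC))
ps=imaging.camera_params('side');im=cv2.imread('pics/side7.png')
cv2.imwrite('pics/s7z.png',cv2.resize(im[90:230,220:330],None,fx=4.2,fy=4.2,interpolation=cv2.INTER_CUBIC))
print('bt',proj(ps,(542.5-9,213-90,178)),'tp',proj(ps,(542.5-9,213-90,328)))
E
```

```text
[270  56  27  19 513] [283.  65.]
[ 267   79   34  291 8849] [283.3 215.9]
[ 493  208   31   57 1167] [508.1 234.8]
[ 467  211   29   59 1122] [481.2 238.6]
[ 504  291   56  129 3268] [541.8 378.5]
tag [554.7 346.7  12. ]
85 267 300
120 267 300
160 267 299
200 268 299
320 [545.2 303.4 320. ] [556.9 302.3 320. ]
328 [545.6 302.8 328. ] [556.5 301.7 328. ]
336 [545.9 302.1 336. ] [556.  301.1 336. ]
bt [282.9 170.9] tp [282.8 131.8]
```

View pics/w7z.png

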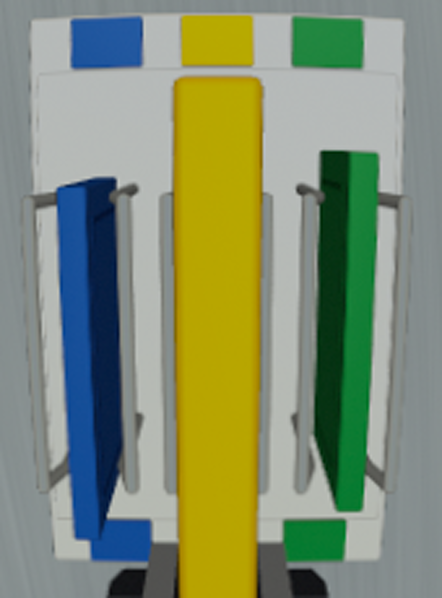

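View pics/s7z.png

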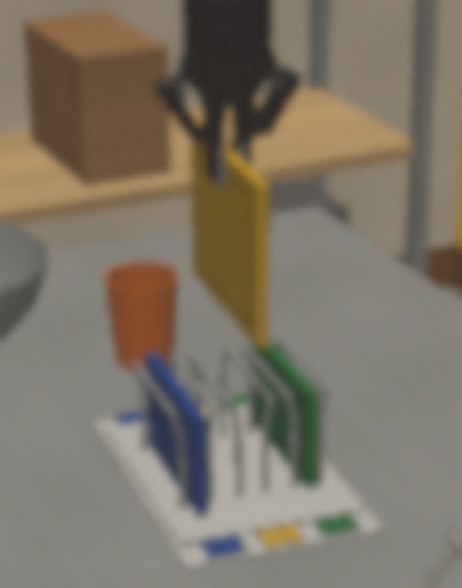

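The board is aligned. In the wrist picture it sits midway between the middle hoops (columns 267–300) and points at the yellow tag at (283,65). In the side picture it hangs vertical, with its bottom at about z = 175. I'm lowering it partway and will check again.

>>> arm_command:
  series:
    - [[-0.5,0.5,-15],0]
    - [[0,0,-25],0]
    - [[0,0,-25],0]
    - [[0,0,-15],0]
    - [[0,0,-10],0]
    - [[0,0,-10],0]
    - [[0,0,0],0]

```text
clock: 7.57
ee_pos: [541.9, 213.2, 194.5]
tool_rot: [0.0, 0.999, -0.051, -0.001]
force: [-0.4, -0.7, -3.6]
grip_width: 11.0
```

```bash
python3 - <<'E'
from h import *
np.set_printoptions(precision=1,suppress=True)
o=robot.get_obs();q=o['tool_rot'];print(o['ee_pos'],'yaw',np.degrees(2*np.arctan2(q[2],q[1])),o['force'],o['moment'],o['grip_width'],o['clock'])
snap('wrist','wrist8');snap('side','side8')
a=cv2.imread('pics/wrist8.png')[30:300,180:390];b=cv2.imread('pics/side8.png')[110:240,220:330]
a=cv2.resize(a,None,fx=2,fy=2);b=cv2.resize(b,None,fx=3.4,fy=3.4,interpolation=cv2.INTER_CUBIC)
o=np.zeros((560,800,3),np.uint8);o[:a.shape[0],:a.shape[1]]=a;o[:b.shape[0],425:425+b.shape[1]]=b[:,:375]
cv2.imwrite('pics/z8.png',o)
E
```

```text
[541.9 213.2 194.5] yaw -5.810208714445146 [-0.4 -0.7 -3.6] [-0.1 -0.  -0. ] 10.971311301903668 7.5667
```

View pics/z8.png

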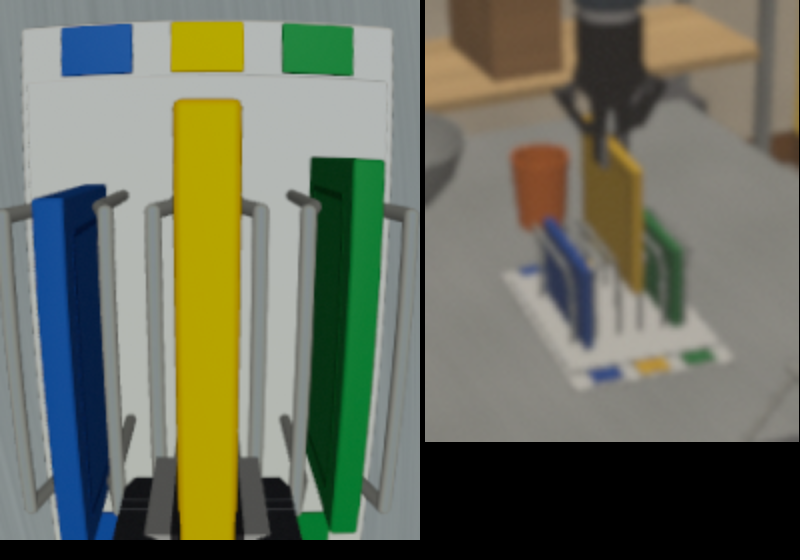

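Centred between the wires with no contact force. I'll continue to just above the floor.

>>> arm_command:
  series:
    - [[0,0,-15],0]
    - [[0,0,-15],0]
    - [[0,0,-12],0]
    - [[0,0,-8],0]
    - [[0,0,-3],0]
    - [[0,0,0],0]

```text
clock: 8.17
ee_pos: [542.7, 214.1, 143.4]
tool_rot: [0.0, 0.999, -0.05, 0.0]
force: [0.8, -0.8, -3.4]
grip_width: 10.9
```

>>> arm_command:
  series:
    - [[0,0,-2],0]
    - [[0,0,-2],0]
    - [[0,0,0],0]

```text
clock: 8.42
ee_pos: [542.8, 214.1, 139.6]
tool_rot: [-0.0, 0.999, -0.05, 0.0]
force: [0.5, -1.0, -4.2]
grip_width: 11.5
```

>>> arm_command:
  series:
    - [[0,0,-2],0]
    - [[0,0,-2],0]
    - [[0,0,0],0]

```text
clock: 8.67
ee_pos: [542.3, 214.0, 134.9]
tool_rot: [0.0, 0.999, -0.05, -0.0]
force: [-0.5, -0.4, -3.7]
grip_width: 11.0
```

>>> arm_command:
  series:
    - [[0,0,-2],0]
    - [[0,0,0],0]

```text
clock: 8.83
ee_pos: [542.5, 214.2, 133.0]
tool_rot: [-0.0, 0.999, -0.05, 0.0]
force: [-0.4, -0.8, -3.9]
grip_width: 11.2
```

>>> arm_command:
  series:
    - [[0,0,-1.5],0]
    - [[0,0,-1],0]
    - [[0,0,0],0]

```text
clock: 9.08
ee_pos: [543.1, 214.6, 132.7]
tool_rot: [-0.001, 0.999, -0.05, 0.001]
force: [-2.6, 1.9, 8.6]
grip_width: 11.2
```

>>> arm_command:
  series:
    - [[0,0,-1],0]
    - [[0,0,-1],0]
    - [[0,0,0],0]

```text
clock: 9.33
ee_pos: [543.5, 214.7, 132.6]
tool_rot: [-0.001, 0.999, -0.05, 0.002]
force: [-5.3, 0.1, 19.4]
grip_width: 11.1
```

Contact, at the expected height (about 132 mm). I'll ease off the pressure and look before releasing.

>>> arm_command:
  series:
    - [[0,0,1.5],0]
    - [[0,0,0],0]

```text
clock: 9.5
ee_pos: [543.3, 214.6, 132.6]
tool_rot: [-0.001, 0.999, -0.05, 0.002]
force: [-3.0, 1.8, 11.4]
grip_width: 10.8
```

```bash
cat > look.py <<'E'
import sys
from h import *
np.set_printoptions(precision=1,suppress=True)
k=sys.argv[1]
o=robot.get_obs();q=o['tool_rot'];print(o['ee_pos'],'yaw',np.degrees(2*np.arctan2(q[2],q[1])),o['force'],o['moment'],o['grip_width'],o['clock'])
snap('wrist','wrist'+k);snap('side','side'+k)
a=cv2.imread(f'pics/wrist{k}.png')[30:300,180:390];b=cv2.imread(f'pics/side{k}.png')[110:240,220:330]
a=cv2.resize(a,None,fx=2,fy=2);b=cv2.resize(b,None,fx=3.4,fy=3.4,interpolation=cv2.INTER_CUBIC)
o=np.zeros((560,800,3),np.uint8);o[:a.shape[0],:a.shape[1]]=a;o[:b.shape[0],425:425+b.shape[1]]=b[:,:375]
cv2.imwrite(f'pics/z{k}.png',o)
E
python3 look.py 9
```

```text
[543.3 214.6 132.6] yaw -5.750782453620733 [-3.   1.8 11.4] [-0.1  0.9 -0.2] 10.780470368423941 9.5
```

View pics/z9.png

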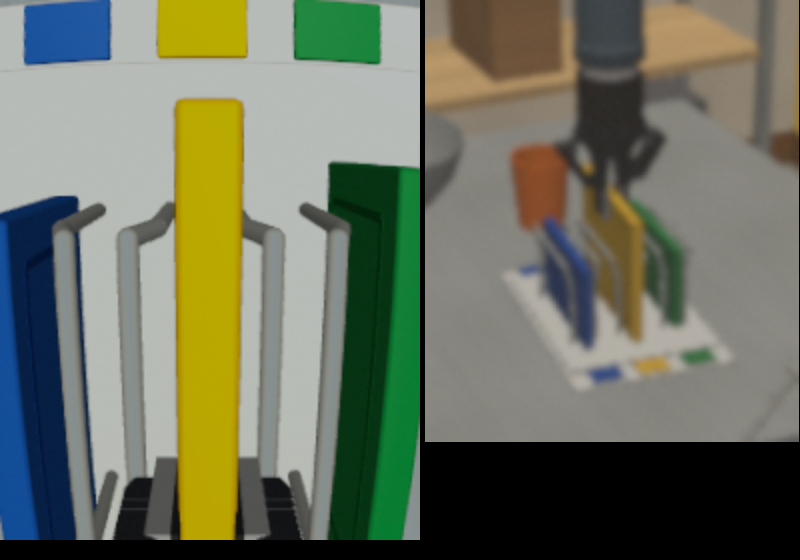

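The board is seated in the yellow slot and the neighbours haven't moved. Now I'll release and back off upward.

>>> arm_command:
  series:
    - [[0,0,1],0]
    - [[0,0,0],0]
    - [[0,0,0],0]
  jaw: 16

```text
clock: 9.85
ee_pos: [542.8, 214.0, 131.4]
tool_rot: [-0.0, 0.999, -0.05, 0.0]
force: [0.0, 0.3, 1.0]
grip_width: 16.0
```

>>> arm_command:
  series:
    - [[0,0,0],0]
    - [[0,0,0],0]
    - [[0,0,0],0]
    - [[0,0,0],0]
  jaw: 40

```text
clock: 10.18
ee_pos: [542.5, 214.0, 131.0]
tool_rot: [0.0, 0.999, -0.05, -0.0]
force: [0.7, -0.1, 0.4]
grip_width: 40.0
```

```bash
python3 look.py 10
```

```text
[542.5 214.  131. ] yaw -5.755697042916119 [ 0.7 -0.1  0.4] [ 0.  0. -0.] 39.97634606575899 10.1833
```

View pics/z10.png

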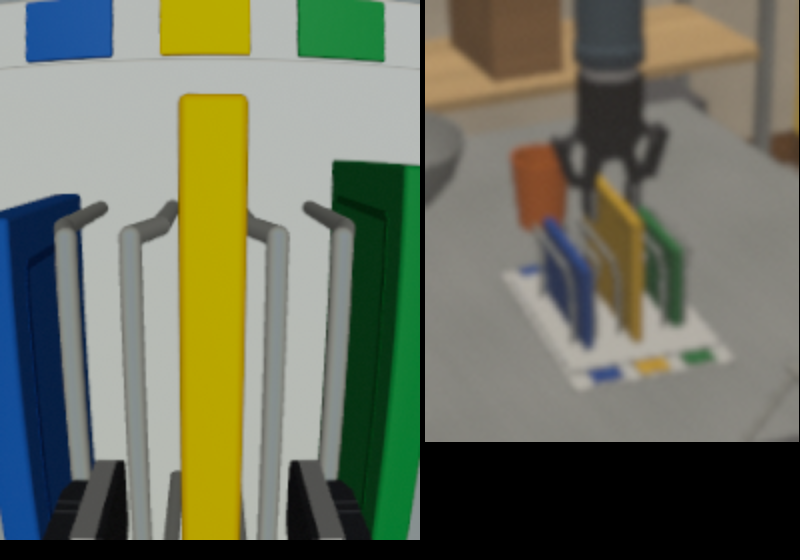

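Released cleanly. The board stays upright with the fingers clear on both sides, so I'll retract straight up.

>>> arm_command:
  series:
    - [[0,0,10],0]
    - [[0,0,20],0]
    - [[0,0,30],0]
    - [[0,0,35],0]
    - [[0,0,35],0]
    - [[0,0,20],0]
    - [[0,0,10],0]
    - [[0,0,0],0]

```text
clock: 10.95
ee_pos: [543.6, 214.3, 294.5]
tool_rot: [-0.001, 0.999, -0.05, 0.003]
force: [1.0, 0.6, 0.2]
grip_width: 40.2
```

```bash
python3 look.py 11; python3 - <<'E'
from h import *
np.set_printoptions(precision=1,suppress=True)
p=dict(imaging.camera_params('wrist'))
im=cv2.imread('pics/wrist11.png');hsv=cv2.cvtColor(im,cv2.COLOR_BGR2HSV)
m=cv2.inRange(hsv,(18,120,90),(32,255,255));n,l,s,c=cv2.connectedComponentsWithStats(m)
for i in range(1,n):
    if s[i,4]>50: print(s[i],c[i],'z12',plane(p,c[i],12,1),'z162 +y end',plane(p,(s[i,0]+s[i,2]/2,s[i,1]),162,1))
for r in range(90,330,40):
    cc=np.where(m[r,200:360])[0]
    if len(cc): print(r,cc.min()+200,cc.max()+200,plane(p,(200+(cc.min()+cc.max())/2,r),162,1))
E
```

```text
[543.6 214.3 294.5] yaw -5.746778120478181 [1.  0.6 0.2] [-0.  0.  0.] 40.1505579739796 10.95
[267  58  28  19 527] [280.4  67. ] z12 [550.6 346.5  12. ] z162 +y end [551.5 335.5 162. ]
[ 269   96   24  191 2633] [281.7 194.1] z12 [535.5 179.8  12. ] z162 +y end [548.4 303.8 162. ]
[ 490  209   31   56 1170] [505.4 235.5] z12 [901.2  76.   12. ] z162 +y end [770.7 184.7 162. ]
[ 465  212   28   59 1121] [478.5 239.2] z12 [843.1  77.3  12. ] z162 +y end [735.1 184.9 162. ]
[ 514  283   46  137 3236] [543.8 373.3] z12 [1170.6 -357.7   12. ] z162 +y end [847.8  79.2 162. ]
130 276 288 [546.3 275.5 162. ]
170 276 288 [542.9 241.8 162. ]
210 276 288 [539.4 206.4 162. ]
250 276 287 [535. 168. 162.]
```

View pics/wrist11.png

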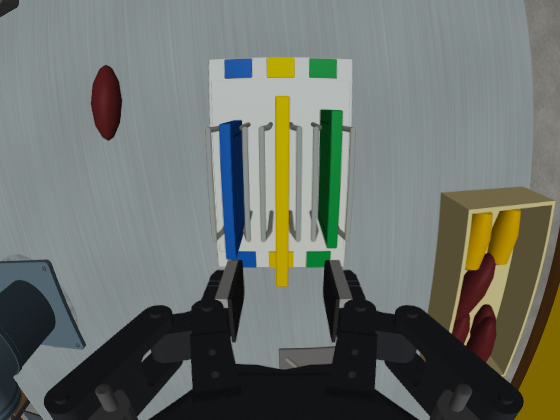

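View pics/side11.png

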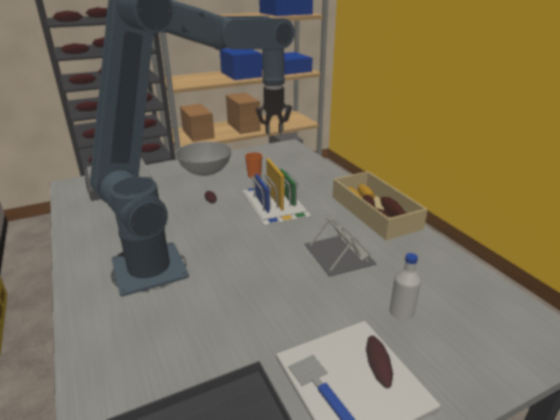

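The board stands in the yellow slot, about 0–3 mm off centre across it and about 2 mm along it. Its neighbours are in place and the fingers are well clear, so I'm handing in.

```bash
python3 -c "
from rig import robot
print(robot.job_done(), robot.get_obs()['clock'])"
```

```text
the job is handed in; nothing more can be done
the job is handed in; nothing more can be done
```

The yellow board is standing upright on a long edge in the yellow-tagged middle slot, and I handed the job in after about 11 s; no verdict is reported.

**What I did:** I gripped the board near its top edge and drew it out along its own slope until it cleared the lip. Lifting then let the pads turn it upright. I carried it over the rack, turned about 1° to match the slot, and lowered it until it touched the floor. Then I eased off, released it and backed straight up.

**Last checks:**
- **Position:** the final wrist picture puts the board about 3 mm off across the slot and about 2 mm off along it, parallel to the slot. The limits are 10 mm and 30 mm. Upright was judged by eye in the side picture only.
- **Height:** floor contact came at the expected height, rising to 19 N as I pressed. I did not measure the board's height again after release.
- **Surroundings:** by eye, the green and blue boards, cup, bottle and sweet potato look unmoved.
- **Robot:** the force reading is back to about zero and the fingers are well clear of the board.

**Disagreements:**
- **Slot centre:** the wrist camera placed the slot's centre 1–5 mm from where the top camera did, so the 3 mm across figure is rough.
- **Board corner:** when first locating the board, one corner in the side view was off by about 3 mm.

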